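Nest the paint-water pots

TASK

Clear up the paint-water pots: stand the widest green pot in the round white saucer (not the square dish), then nest the other three in it one at a time from wide to narrow, each standing upright on the floor of the one before. Set each pot down rather than dropping it, tip none over, and leave the paint jar and the glue bottle standing where they are.

Things in the scene. Friction and masses are not known exactly. Their poses are not given: they have to be found in the camera images.
- pot_widest: The widest and lowest of four open round pots of plain green plastic, loose, standing upright: 68 mm across outside at the rim, 64 mm at the foot, 38 mm tall, wall 3 mm (mouth 62 mm across inside), floor 4 mm thick; 30 to 70 g. Origin: centre of its underside, z up. The next narrower pot stands on this pot's floor, with about 3 mm play all round, and sticks up 24 mm above this rim.
- pot_second: The second widest of four open round pots of plain green plastic, loose, standing upright: 56 mm across outside at the rim, 52 mm at the foot, 58 mm tall, wall 3 mm (mouth 50 mm across inside), floor 4 mm thick; 30 to 70 g. Origin: centre of its underside, z up. The next narrower pot stands on this pot's floor, with about 3 mm play all round, and sticks up 24 mm above this rim.
- pot_third: The third widest of four open round pots of plain green plastic, loose, standing upright: 44 mm across outside at the rim, 40 mm at the foot, 78 mm tall, wall 3 mm (mouth 38 mm across inside), floor 4 mm thick; 30 to 70 g. Origin: centre of its underside, z up. The next narrower pot stands on this pot's floor, with about 3 mm play all round, and sticks up 24 mm above this rim.
- pot_narrowest: The narrowest and tallest of four open round pots of plain green plastic, loose, standing upright: 32 mm across outside at the rim, 28 mm at the foot, 98 mm tall, wall 3 mm (mouth 26 mm across inside), floor 4 mm thick; 30 to 70 g. Origin: centre of its underside, z up.
- round_saucer: Round white plastic saucer, fixed to the table: 92 mm across, 10 mm high, with a flat round recess 80 mm across and 6 mm deep (its floor is 4 mm above the table). Origin: centre of its underside, z up.
- paint_jar: Bystander: squat yellow paint jar with a black cap, 54 mm across, 60 mm tall, loose. Origin: centre of its underside.
- glue_bottle: Bystander: slim white glue bottle with an orange cap, 38 mm across, 95 mm tall, loose. Origin: centre of its underside. Pots, saucer, jar, bottle and a divided square white dish (84 mm, 14 mm high, fixed) stand in any order in two rows, with a fixed yellow sponge (75 x 50 x 24 mm) at the far right; their centres at least 110 mm apart.
Not all that is in view belongs to the job. Leave any blue look-alike of the pot_narrowest alone.

How it is judged (in metres and radians):
On the way, in this order (a step that is already met when the one before it is completed fails the run):
1. the widest pot stands flat in the round saucer, let go (horizontal distance between pot_widest and round_saucer below 0.011 m and z of pot_widest in the frame of round_saucer between 0.001 and 0.007 m and angle between pot_widest's own z axis and vertical below 0.08 rad and contact force between the fingers and pot_widest below 0.1 N and linear speed of pot_widest below 0.02 m/s), for 0.2 s.
2. the second pot stands on the floor of the widest, let go (horizontal distance between pot_widest and round_saucer below 0.011 m and z of pot_widest in the frame of round_saucer between 0.001 and 0.007 m and angle between each of pot_widest, pot_second's own z axis and vertical below 0.08 rad and horizontal distance between pot_second and pot_widest below 0.008 m and z of pot_second in the frame of pot_widest between 0.001 and 0.007 m and contact force between the fingers and pot_second below 0.1 N and linear speed of pot_second below 0.02 m/s), for 0.2 s.
3. the third pot stands on the floor of the second, let go (horizontal distance between pot_widest and round_saucer below 0.011 m and z of pot_widest in the frame of round_saucer between 0.001 and 0.007 m and angle between each of pot_widest, pot_second, pot_third's own z axis and vertical below 0.08 rad and horizontal distance between pot_second and pot_widest below 0.008 m and z of pot_second in the frame of pot_widest between 0.001 and 0.007 m and horizontal distance between pot_third and pot_second below 0.008 m and z of pot_third in the frame of pot_second between 0.001 and 0.007 m and contact force between the fingers and pot_third below 0.1 N and linear speed of pot_third below 0.02 m/s), for 0.2 s.
4. the narrowest pot stands on the floor of the third, let go (horizontal distance between pot_widest and round_saucer below 0.011 m and z of pot_widest in the frame of round_saucer between 0.001 and 0.007 m and angle between each of pot_widest, pot_second, pot_third, pot_narrowest's own z axis and vertical below 0.08 rad and horizontal distance between pot_second and pot_widest below 0.008 m and z of pot_second in the frame of pot_widest between 0.001 and 0.007 m and horizontal distance between pot_third and pot_second below 0.008 m and z of pot_third in the frame of pot_second between 0.001 and 0.007 m and horizontal distance between pot_narrowest and pot_third below 0.008 m and z of pot_narrowest in the frame of pot_third between 0.001 and 0.007 m and contact force between the fingers and pot_narrowest below 0.1 N and linear speed of pot_narrowest below 0.02 m/s), for 0.2 s.
At the end, for the whole second after the job is handed in: The widest pot stands flat in the round saucer's recess (centre within 11 mm, underside 1 to 7 mm above the saucer's), and each narrower pot stands on the floor of the next wider one (axes within 8 mm, underside 1 to 7 mm above the outer pot's), all within 0.08 rad of upright, let go and at rest (all of step 4 and contact force between the fingers and pot_widest below 0.1 N and linear speed of each of pot_widest, pot_second, pot_third below 0.02 m/s and contact force between the fingers and pot_second below 0.1 N and contact force between the fingers and pot_third below 0.1 N); the robot touches nothing.
It fails at once if the paint jar or the glue bottle is pushed more than 30 mm or knocked over (distance of any of paint_jar, glue_bottle from where it was at the start of the episode above 0.03 m or angle between any of paint_jar, glue_bottle's own z axis and vertical above 0.5 rad).
It fails at once if a pot is tipped over (more than 45 degrees) (angle between any of pot_widest, pot_second, pot_third, pot_narrowest's own z axis and vertical above 0.8 rad).
It fails at once if a pot is dropped (falls out of the fingers faster than 0.6 m/s, about 20 mm) ((contact force between the fingers and pot_widest below 0.05 N and linear speed of pot_widest above 0.6 m/s) or (contact force between the fingers and pot_second below 0.05 N and linear speed of pot_second above 0.6 m/s) or (contact force between the fingers and pot_third below 0.05 N and linear speed of pot_third above 0.6 m/s) or (contact force between the fingers and pot_narrowest below 0.05 N and linear speed of pot_narrowest above 0.6 m/s)).
It also fails if it takes over 120 s, if anything falls off the work surface, if the arm or the gripper's body presses on something with over 40 N, if the wrist force passes 120 N, or if a joint passes its speed limit or range.

ROBOT

A 6-joint arm with a two-finger parallel gripper is mounted at the origin on the work surface. World frame = base frame: x ahead of the robot, y to its left, z up, the work surface at z = 0. Lengths are in mm, angles in rad, forces in N, time in s.
With the tool pointing down it reaches from about 300 to 850 mm from the base axis. Payload 4.2 kg.
Tool frame: the origin (TCP) lies between the finger pads; the fingertips stand env.tip_reach ahead of it and the grasp point (between the pads) lies 2 mm behind it (env.tip_reach is the distance from the TCP to the fingertips, in mm); z points along the fingers, y is the line along which they close (so a half turn about z gives the same grasp; the last joint's range is limited). The gripper opens to 91 mm and grips with 3 to 60 N. Pads are 32 mm wide; open, the fingers measure 118 mm over their backs; the gripper's body (76 mm by 178 mm) begins 60 mm behind the grasp point.
Start: joints at [1.184, 0.32, 1.565, -0, 1.257, -0.02], TCP at [206.216, 536.768, 191.776] pointing down, gripper open.
Joint ranges: [-3.11, 3.11], [-0.84, 2.01], [0.21, 2.61], [-1.34, 4.49], [0.05, 2.63], [-2.56, 2.56]. Speed limits (rad/s): [2.57, 2.57, 3.14, 3.14, 3.14, 3.14].

INTERFACE

Orientations are given as [roll, pitch, yaw] about the fixed x, y, z axes, in that order (R = Rz(yaw) Ry(pitch) Rx(roll)).
In Python, from rig import env gives the robot as it stands.
- The arm moves only by the tool jog_arm, never from a script. Its argument "commands" is a list of rows, each an object with "offset": the shift along the tool's x, y, z in cm, a list of three; "twist": the turn, a rotation vector about the tool's x, y, z in rad, a list of three; "hand": the finger opening in cm, from 0 to 9.12. A call has 1 to 20 rows; each row is the pose to reach, as a shift and turn from the pose commanded when the call began, along the tool's axes at that moment; what a row does not reach only later rows make up. A row lasts 1/12 s, in which the tool goes at most 41.7 mm and 7.16 degrees, less where a joint would pass 70% of its speed; a pose out of reach is approached as far as the arm can. A call with a gripper value outside its range is refused whole. The fingers move at their own pace and stop on an object; "squeeze" is the grip in N (left out, the last holds). Time passes only in rows, so rows that repeat a pose let the fingers close. It gives the time, the measured TCP pose, the force, the opening and the grip force at its end, in the units of the state.
- env.read_state(): the state, without advancing time (a new reading comes with each control period).
- env.capture(name): name is "scene" or "top"; returns a dict with "frame" (400x640x3 uint8, red, green, blue), "range_z" (400x640 float32, mm along the optical axis (not along the pixel's ray), 0 where there is no reading), "K" (3x3 intrinsics, pixels), "R" (3x3) and "t" (3): a world point X has camera coordinates R X + t. Camera axes: x right, y down, z forward; pixel columns grow to the right and rows downward; lengths in mm; the calibration is good to about 2 mm. A picture is of the moment at which its call begins.
- env.close_job(): hands the job in; it is judged then, once.
Trained networks look in the newest picture that a camera, given by its name, has taken for a name from the list of things; names that differ only in an ending like _2 or _b are one class to them, and where a whole thing is asked for, a point or a joint stands for the part that bears it (a point fixed in the world has none). Each returns a list of dicts, best first, with "p" (0 to 1); they miss things now and then, are a little off and sometimes report something else, mostly with a low value. They report only what shows in the picture. A call takes as long as a camera call. They do not tell look-alikes from the thing itself.
- env.spot_in(camera, target): "location" ([x, y, z] in mm, in world coordinates, good to about 4 mm: the middle of the surface that is visible of it).
- env.landmark_of(camera, target): "location" ([x, y, z] in mm, in world coordinates, good to about 4 mm: a listed point, or the origin of a listed thing).
The state is a dict: "t": time; "qpos": joint angles; "dq": joint speeds; "effort": joint torques, N m; "ee_pos": TCP position; "ee_rot": TCP orientation; "contact_force": force on the tool from outside, world axes, zero at the start; "ft_torque": the same for the moment, N m; "grip_width": finger opening in mm; "grip_force": force on a finger pad.
Only numpy, scipy, OpenCV 4.12 (cv2) and the standard library are available. Lean on these libraries where they do the work, as an engineer would, in place of code of your own. Each camera call takes 0.05 s, during which the arm holds its last target. There are 200 camera calls.

## Working session

There is one attempt and no reset: what is moved stays moved. The work goes in short steps, Python scripts to look and compute and a tool call to move; the robot and the scene stay as the last step left them, time stands still between calls to the robot, and variables do not carry over. Pictures are saved under pics/ and viewed, at most 14 in all, crops included, and the job is handed in when it is done.

Besides the shell and the picture viewer there is one more tool, called after "Request:" by a JSON object that holds its "method" and its "body", one argument or row to a line. jog_arm: Moves the arm, as the interface text tells. Its arguments: {"type":"object","properties":{"commands":{"type":"array"},"squeeze":{"type":"number"}},"required":["commands"]}

```bash
ls; mkdir -p pics; python3 - <<'E'
from rig import env
import cv2,numpy as np
print(env.tip_reach, env.read_state())
for n in("scene","top"):
    c=env.capture(n); cv2.imwrite(f"pics/{n}0.png",c["frame"][:,:,::-1]); print(n,c["K"],c["R"],c["t"])
    for o in["pot_widest","pot_second","pot_third","pot_narrowest","round_saucer","paint_jar","glue_bottle"]:
        for d in env.landmark_of(n,o)[:5]: print(o,np.round(d["location"]),round(d["p"],2))
E
```

```text
pics
17.0 {'t': 0.0, 'qpos': array([ 1.18399231e+00,  3.20255889e-01,  1.56566819e+00, -8.93390876e-06,
        1.25740133e+00, -1.99924160e-02]), 'dq': array([-1.73549573e-03,  5.87845895e-04,  1.42250774e-05,  3.06473092e-05,
       -2.35543382e-04, -2.34467993e-03]), 'effort': array([-1.14532377e-03, -4.12459373e+01, -2.31975836e+01,  7.25865900e-02,
        4.55673330e-02, -1.57540844e-04]), 'ee_pos': array([206.01073076, 536.243769  , 190.94521286]), 'ee_rot': array([-3.13986007e+00, -2.61473709e-05,  2.77478379e+00]), 'contact_force': array([-0.02061024, -0.02754779,  0.66320943]), 'ft_torque': array([-0.03077751, -0.01938   , -0.00373356]), 'grip_force': 0.0, 'grip_width': 91.24877307253574}
scene [[511.03580544   0.         318.75250711]
 [  0.         511.03580544 196.17461733]
 [  0.           0.           1.        ]] [[ 0.0361258   0.9992844  -0.01120784]
 [ 0.70912074 -0.03353511 -0.70428913]
 [-0.70416099  0.01749529 -0.70982478]] [ -62.7257446  -339.30771297 1505.63862945]
pot_widest [ 608. -173.   -2.] 0.77
pot_second [441.  88.  -2.] 0.93
pot_third [ 442. -234.   -2.] 0.92
pot_narrowest [510. -79.   4.] 0.76
pot_narrowest [435. -59.   0.] 0.69
round_saucer [611.  11.   1.] 0.97
round_saucer [450. 252.   2.] 0.42
paint_jar [607. 143.   1.] 0.85
glue_bottle [448. 252.   4.] 0.64
top [[483.76673277   0.         320.67416702]
 [  0.         483.76673277 199.91270539]
 [  0.           0.           1.        ]] [[ 0.00724713 -0.99976447  0.02045702]
 [-0.9959993  -0.00903895 -0.08890276]
 [ 0.08906673 -0.01973089 -0.99583021]] [ 36.30152974 546.76986332 945.22063574]
pot_widest [ 608. -172.   -0.] 0.7
pot_second [444.  92.  -4.] 0.78
pot_third [ 441. -237.    1.] 0.72
pot_narrowest [435. -58.   0.] 0.73
pot_narrowest [505. -83.  -0.] 0.63
round_saucer [609.   8.  -0.] 0.67
paint_jar [606. 142.   0.] 0.82
glue_bottle [452. 250.  -7.] 0.59
```

View pics/scene0.png

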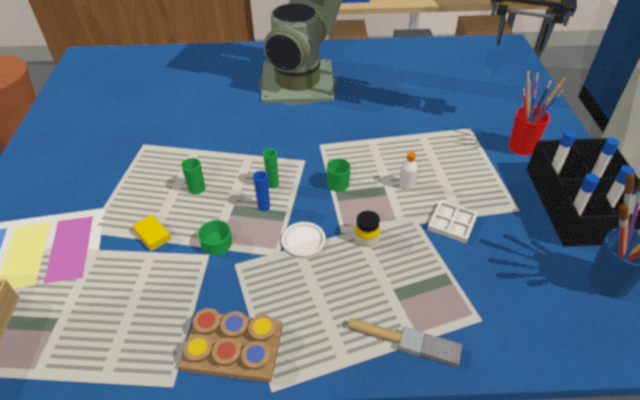

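View pics/top0.png

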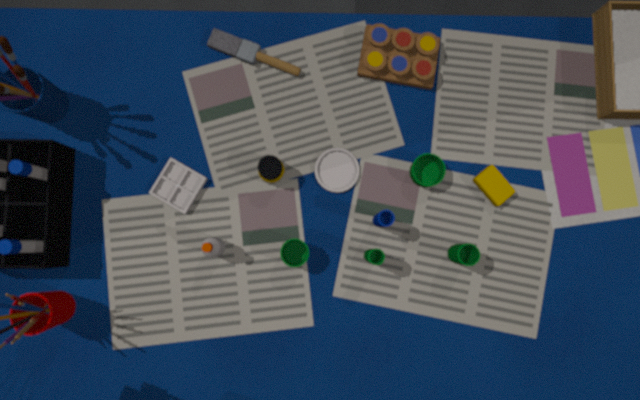

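Green candidates (scene px / top px):
- Widest: (215,238) / (427,170).
- Second: (339,175) / (294,252).
- Third: (193,176) / (464,254).
- Narrowest: (271,168) / (374,256). Its blue look-alike is at (262,190) / (385,218), so leave that.

For the saucer, the round one is at (303,239) / (337,171). The square dish is at (453,220) / (178,185), so avoid that.

Next I'll fit the rims.

```bash
cat > h.py <<'E'
from rig import env
import cv2,numpy as np
from scipy.optimize import least_squares
def cloud(n):
    c=env.capture(n); z=c["range_z"].astype(float); v,u=np.indices(z.shape)
    P=np.stack([(u-c["K"][0,2])/c["K"][0,0]*z,(v-c["K"][1,2])/c["K"][1,1]*z,z],-1)
    return c,(P-c["t"])@c["R"],z>0
def project(c,X):
    p=(c["R"]@np.asarray(X,float).T).T+c["t"]; p=p@c["K"].T; return p[:,:2]/p[:,2:]
def fit_rim(n,xy,col,r,H,c=None):
    """Fit the object's outline as cylinder silhouette: mask = union hull of foot and rim circles; solve x,y,H by hull/mask IoU"""
    if c is None: c=env.capture(n)
    hsv=cv2.cvtColor(c["frame"],cv2.COLOR_RGB2HSV).astype(int)
    h,s,v=hsv[...,0],hsv[...,1],hsv[...,2]
    m=((h>50)&(h<85)&(s>110)) if col=="g" else ((s<60)&(v>130))
    S=8; t=np.linspace(0,2*np.pi,60); ring=np.stack([np.cos(t),np.sin(t)],1)
    p0=project(c,[[*xy,H/2]])[0].astype(int); w=45; o=p0-w
    mm=cv2.resize(m[o[1]:o[1]+2*w,o[0]:o[0]+2*w].astype(np.float32),None,fx=4,fy=4,interpolation=cv2.INTER_LINEAR)
    n_,lab,st,_=cv2.connectedComponentsWithStats((mm>.5).astype(np.uint8)); 
    k=min(range(1,n_),key=lambda i:-st[i,4]*(np.hypot(*(_[i]-4*w))<60)); M=(lab==k).astype(np.uint8)
    hull=[cv2.convexHull(np.vstack(cv2.findContours(M,0,2)[0]))]; M=cv2.fillPoly(M*0,hull,1)
    def cost(p,zr=None):
        X=np.vstack([np.c_[ring*(r[0])+p[:2],np.full(60,p[2])],np.c_[ring*r[1]+p[:2],np.zeros(60)+ (0 if col=="g" else 0)]])
        q=(project(c,X)-o+.5)*4-.5
        A=cv2.fillPoly(M*0,[cv2.convexHull((q*16).round().astype(np.int32))],1,shift=4)
        return np.abs(A.astype(int)-M).sum()/M.sum()
    from scipy.optimize import minimize
    b=minimize(cost,[*xy,H],method="Nelder-Mead",options=dict(initial_simplex=np.array([[*xy,H],[xy[0]+6,xy[1],H],[xy[0],xy[1]+6,H],[*xy,H+8]]),xatol=.05,fatol=1e-5))
    d=minimize(lambda p:cost([*p,H]),xy,method="Nelder-Mead",options=dict(initial_simplex=np.array([[*xy],[xy[0]+6,xy[1]],[xy[0],xy[1]+6]]),xatol=.05,fatol=1e-5))
    return b.x.round(1),round(b.fun,3),d.x.round(1),round(d.fun,3)
OBJ=dict(widest=((608,-172),"g",(34,32),38),second=((442,90),"g",(28,26),58),third=((441,-235),"g",(22,20),78),narrow=((435,-58),"g",(16,14),98),saucer=((610,10),"w",(46,46),10))
E
python3 - <<'E'
from h import *
for n in("scene","top"):
    c,W,ok=cloud(n)
    cv2.imwrite(f"pics/crop_{n}.png",cv2.resize(c["frame"][130:270,150:480 if n=="top" else 400,::-1] if n=="scene" else c["frame"][140:280,260:490,::-1],None,fx=3,fy=3))
    hsv=cv2.cvtColor(c["frame"],cv2.COLOR_RGB2HSV).astype(int)
    for k,(xy,col,r,H) in OBJ.items():
        print(n,k,*fit_rim(n,xy,col,r,H,c),end=" ")
        m=ok&(np.hypot(W[...,0]-xy[0],W[...,1]-xy[1])<r[0]+8)
        Q=W[m]; hh=np.percentile(Q[:,2],[2,97]); 
        T=Q[Q[:,2]>H-8]
        f=least_squares(lambda p:np.hypot(T[:,0]-p[0],T[:,1]-p[1])-(r[0]-1.5 if col=="g" else 43),xy,loss="soft_l1")
        print("| depth z",hh.round(1),f.x.round(1),len(T))
E
```

```text
scene widest [ 607.9 -174.    33.2] 0.036 [ 608.6 -174.1] 0.086 | depth z [-2.6 37.8] [ 610.7 -174.2] 247
scene second [438.9  90.5  51.1] 0.058 [443.9  90.9] 0.122 | depth z [-2.5 57.6] [444.2  90.8] 161
scene third [ 438.1 -240.1   70. ] 0.092 [ 443.6 -237.1] 0.169 | depth z [-2.5 77. ] [ 443.4 -238.3] 130
scene narrow [431.7 -61.5  92. ] 0.102 [433.5 -61. ] 0.152 | depth z [-2. 97.] [438.7 -61.2] 95
scene saucer [1090.8   17.9  620.6] 0.02 [672.   11.2] 0.815 | depth z [-2.1 10.3] [614.2   7.5] 1065
top widest [ 610.4 -175.9   26. ] 0.024 [ 609.5 -173.9] 0.072 | depth z [-2.5 38.8] [ 609.1 -172.7] 202
top second [442.1  91.5  30.5] 0.029 [442.7  90.8] 0.054 | depth z [-2.5 59. ] [443.   91.8] 155
top third [ 441.  -240.9   62.9] 0.063 [ 441.6 -237.7] 0.141 | depth z [-2.3 79. ] [ 442.1 -236.5] 161
top narrow [435.8 -64.2  65.9] 0.071 [436.6 -60.1] 0.205 | depth z [-2.2 98.3] [437.4 -60. ] 94
top saucer [633.3 -21.4  68. ] 0.515 [621.9  -2. ] 0.6 | depth z [-2.6 11.3] [610.9   9. ] 1481
```

View pics/crop_top.png

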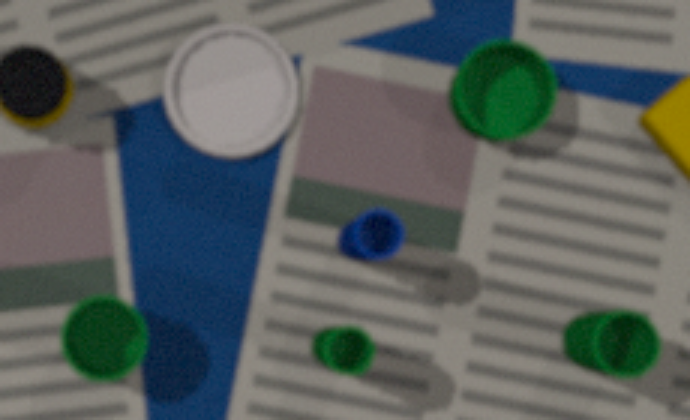

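```bash
python3 - <<'E'
from h import *
for n in("scene","top"):
    c,W,ok=cloud(n); hsv=cv2.cvtColor(c["frame"],cv2.COLOR_RGB2HSV)
    m=ok&(np.hypot(W[...,0]-612,W[...,1]-8)<60)&(W[...,2]>6)
    T=W[m]; print(n,len(T),(T[:,:2].min(0)+T[:,:2].max(0))/2,np.ptp(T[:,:2],axis=0))
    print(cv2.minEnclosingCircle(T[:,:2].astype(np.float32)), least_squares(lambda p:np.hypot(T[:,0]-p[0],T[:,1]-p[1])-43,(612,8),loss="soft_l1").x)
    m2=ok&(np.hypot(W[...,0]-507,W[...,1]+80)<30)&(W[...,2]>85); print("blue",W[m2].mean(0))
E
```

```text
scene 342 [611.95647685   6.92058191] [92.28922176 90.38589553]
((611.7919921875, 7.671878337860107), 47.24570083618164) [613.17460591   7.14132173]
blue [510.59036024 -79.04813704  92.5420817 ]
top 558 [611.64077501   8.44500048] [91.79307469 88.35208617]
((611.5206298828125, 8.419148445129395), 46.03397750854492) [611.18014339   8.06374308]
blue [509.0429733  -78.90713505  95.49592885]
```

The crop shows the widest pot at (503,90), the round saucer at (232,90), the blue look-alike at (373,235) and the green narrowest pot at (346,350), so the choice holds. The depth heights from both views (38/58/78/98/10 mm) match the text.

First I'll move away in -y, then over to the widest pot while turning the tool square to the world.

Request:
{"method": "jog_arm", "body": {
  "commands": [
    {"offset": [-5.4, -14, 0], "twist": [0, 0, 0], "hand": 9.1},
    {"offset": [-5.4, -14, 0], "twist": [0, 0, 0], "hand": 9.1},
    {"offset": [-5.4, -14, 0], "twist": [0, 0, 0], "hand": 9.1},
    {"offset": [-5.4, -14, 0], "twist": [0, 0, 0], "hand": 9.1},
    {"offset": [-63.1, -51.9, 0], "twist": [0, 0, -0.367], "hand": 9.1},
    {"offset": [-63.1, -51.9, 0], "twist": [0, 0, -0.367], "hand": 9.1},
    {"offset": [-63.1, -51.9, 0], "twist": [0, 0, -0.367], "hand": 9.1},
    {"offset": [-63.1, -51.9, 0], "twist": [0, 0, -0.367], "hand": 9.1},
    {"offset": [-63.1, -51.9, 0], "twist": [0, 0, -0.367], "hand": 9.1},
    {"offset": [-63.1, -51.9, 0], "twist": [0, 0, -0.367], "hand": 9.1},
    {"offset": [-63.1, -51.9, 0], "twist": [0, 0, -0.367], "hand": 9.1},
    {"offset": [-63.1, -51.9, 0], "twist": [0, 0, -0.367], "hand": 9.1},
    {"offset": [-63.1, -51.9, 0], "twist": [0, 0, -0.367], "hand": 9.1},
    {"offset": [-63.1, -51.9, 0], "twist": [0, 0, -0.367], "hand": 9.1},
    {"offset": [-63.1, -51.9, 0], "twist": [0, 0, -0.367], "hand": 9.1},
    {"offset": [-63.1, -51.9, 0], "twist": [0, 0, -0.367], "hand": 9.1},
    {"offset": [-63.1, -51.9, 0], "twist": [0, 0, -0.367], "hand": 9.1},
    {"offset": [-63.1, -51.9, 0], "twist": [0, 0, -0.367], "hand": 9.1},
    {"offset": [-63.1, -51.9, 0], "twist": [0, 0, -0.367], "hand": 9.1},
    {"offset": [-63.1, -51.9, 0], "twist": [0, 0, -0.367], "hand": 9.1}
  ]
}}

```text
t: 2.67
ee_pos: [584.2, -140.1, 191.8]
ee_rot: [3.141, 0.0, 3.141]
contact_force: [0.6, 0.5, 0.5]
grip_width: 91.2
grip_force: 0.0
```

Request:
{"method": "jog_arm", "body": {
  "commands": [
    {"offset": [0, 0, 0], "twist": [0, 0, 0], "hand": 9.1},
    {"offset": [0, 0, 0], "twist": [0, 0, 0], "hand": 9.1},
    {"offset": [0, 0, 0], "twist": [0, 0, 0], "hand": 9.1}
  ]
}}

```text
t: 2.92
ee_pos: [582.8, -137.7, 191.3]
ee_rot: [3.141, -0.001, 3.141]
contact_force: [0.2, 0.8, 0.4]
grip_width: 90.9
grip_force: 0.0
```

Request:
{"method": "jog_arm", "body": {
  "commands": [
    {"offset": [-2.67, -3.58, 0], "twist": [0, 0, 0], "hand": 9.1},
    {"offset": [-2.67, -3.58, 4], "twist": [0, 0, 0], "hand": 9.1},
    {"offset": [-2.67, -3.58, 8], "twist": [0, 0, 0], "hand": 9.1},
    {"offset": [-2.67, -3.58, 10], "twist": [0, 0, 0], "hand": 9.1},
    {"offset": [-2.67, -3.58, 10], "twist": [0, 0, 0], "hand": 9.1},
    {"offset": [-2.67, -3.58, 10], "twist": [0, 0, 0], "hand": 9.1}
  ]
}}

```text
t: 3.42
ee_pos: [609.2, -172.3, 91.7]
ee_rot: [3.141, -0.002, -3.14]
contact_force: [-0.2, 0.4, -0.1]
grip_width: 91.1
grip_force: 0.0
```

```bash
python3 - <<'E'
from rig import env
import time
s=env.read_state(); print(s["ee_pos"],s["ee_rot"],s["qpos"])
E
```

```text
[ 609.24830737 -172.30137875   91.71720019] [ 3.14077484e+00 -1.65696591e-03 -3.13986735e+00] [-2.93945946e-01  4.83785062e-01  1.56615361e+00  3.37201777e-04
  1.09347736e+00 -1.86662208e+00]
```

Request:
{"method": "jog_arm", "body": {
  "commands": [
    {"offset": [0, -0.1, 2], "twist": [0, 0, 0], "hand": 9.1},
    {"offset": [0, -0.1, 4], "twist": [0, 0, 0], "hand": 9.1},
    {"offset": [0, -0.1, 5.5], "twist": [0, 0, 0], "hand": 9.1},
    {"offset": [0, -0.1, 5.5], "twist": [0, 0, 0], "hand": 9.1},
    {"offset": [0, -0.1, 5.5], "twist": [0, 0, 0], "hand": 8},
    {"offset": [0, -0.1, 5.5], "twist": [0, 0, 0], "hand": 7.2},
    {"offset": [0, -0.1, 5.5], "twist": [0, 0, 0], "hand": 6},
    {"offset": [0, -0.1, 5.5], "twist": [0, 0, 0], "hand": 6},
    {"offset": [0, -0.1, 5.5], "twist": [0, 0, 0], "hand": 6},
    {"offset": [0, -0.1, 5.5], "twist": [0, 0, 0], "hand": 6},
    {"offset": [0, -0.1, 5.5], "twist": [0, 0, 0], "hand": 6},
    {"offset": [0, -0.1, 5.5], "twist": [0, 0, 0], "hand": 6}
  ],
  "squeeze": 10
}}

```text
t: 4.42
ee_pos: [610.1, -174.9, 36.8]
ee_rot: [3.142, 0.0, -3.141]
contact_force: [0.6, -0.0, -0.6]
grip_width: 60.5
grip_force: 0.0
```

```bash
python3 - <<'E'
from h import *
a=[]
for n in("scene","top"):
    c=env.capture(n); u,v=project(c,[[610,-173,30]])[0].astype(int)
    a.append(cv2.resize(c["frame"][max(v-65,0):,max(u-65,0):][:130,:130,::-1],(400,400)))
cv2.imwrite("pics/g1.png",np.hstack(a)); print(env.read_state()["grip_width"],env.read_state()["grip_force"])
E
```

```text
60.0469328647019 0.0
```

View pics/g1.png

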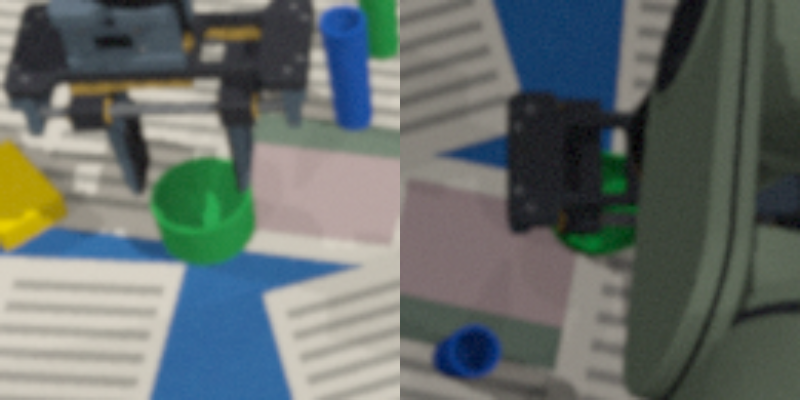

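```bash
python3 - <<'E'
from h import *
for n in("scene","top"):
    c,W,ok=cloud(n); hsv=cv2.cvtColor(c["frame"],cv2.COLOR_RGB2HSV).astype(int)
    g=(hsv[...,0]>50)&(hsv[...,0]<85)&(hsv[...,1]>110)
    near=ok&(np.hypot(W[...,0]-610,W[...,1]+173)<75)
    T=W[near&g&(W[...,2]>30)&(W[...,2]<45)]
    f=least_squares(lambda p:np.hypot(T[:,0]-p[0],T[:,1]-p[1])-32.5,(610,-173),loss="soft_l1"); print(n,"pot",f.x.round(1),len(T),T.min(0).round(),T.max(0).round())
    for a,b in((15,25),(25,35),(35,50),(50,70),(70,90)):
        F=W[near&~g&(W[...,2]>a)&(W[...,2]<b)]
        if len(F)>5:
            L=F[F[:,1]<-174];R=F[F[:,1]>=-174]
            print(a,b,[ (len(q),q.min(0).round(),q.max(0).round()) for q in(L,R) if len(q)])
E
```

```text
scene pot [ 611.  -173.9] 186 [ 576. -206.   30.] [ 645. -141.   40.]
25 35 [(8, array([ 593., -208.,   27.]), array([ 633., -199.,   35.])), (3, array([ 576., -169.,   34.]), array([ 610., -141.,   35.]))]
35 50 [(24, array([ 576., -208.,   35.]), array([ 626., -175.,   41.])), (7, array([ 577., -173.,   36.]), array([ 606., -141.,   38.]))]
50 70 [(37, array([ 594., -214.,   57.]), array([ 630., -205.,   70.])), (17, array([ 599., -144.,   61.]), array([ 629., -136.,   70.]))]
70 90 [(70, array([ 595., -216.,   70.]), array([ 631., -205.,   90.])), (41, array([ 606., -144.,   71.]), array([ 632., -134.,   90.]))]
top pot [ 609.4 -171.6] 43 [ 576. -191.   30.] [ 641. -148.   42.]
15 25 [(4, array([ 577., -199.,   15.]), array([ 594., -176.,   23.])), (3, array([ 577., -174.,   15.]), array([ 595., -144.,   24.]))]
35 50 [(9, array([ 577., -190.,   35.]), array([ 642., -178.,   39.]))]
```

```bash
python3 - <<'E'
from h import *
s=env.read_state(); print(s["t"],s["ee_pos"],s["ee_rot"],s["qpos"],s["contact_force"],s["effort"])
c=env.capture("scene")
im=c["frame"][:,:,::-1].copy()
q=project(c,[[610,-211,20],[610,-137,20],[610,-211,37],[610,-137,37],[610,-211,57],[610,-137,57]]);print(q)
u,v=215,238; k=5
im=cv2.resize(im[v-90:v+40,u-65:u+65],None,fx=k,fy=k,interpolation=cv2.INTER_CUBIC)[:600]
for i,p in enumerate(q): cv2.circle(im,tuple(((p-[u-65,v-90]+.5)*k).astype(int)),4,[(0,0,255),(0,255,255),(255,0,255)][i//2],-1)
cv2.imwrite("pics/g2.png",im)
E
```

```text
4.6167 [ 610.03685661 -174.81417648   36.63847472] [ 3.14143493e+00 -1.53667253e-04 -3.14142225e+00] [-2.97266992e-01  5.37499533e-01  1.62693662e+00  1.27573560e-04
  9.77349647e-01 -1.86830506e+00] [-0.08536021  0.53231748  0.64762938] [-1.85389341e-03 -4.91452825e+01 -1.97722131e+01 -4.71463543e-02
  6.49163593e-02  2.86573163e-05]
[[197.17060019 237.82488191]
 [232.98630653 236.57702971]
 [195.67510941 232.4566093 ]
 [231.90527864 231.2010165 ]
 [193.87093103 225.98025951]
 [230.60115391 224.71553005]]
```

View pics/g2.png

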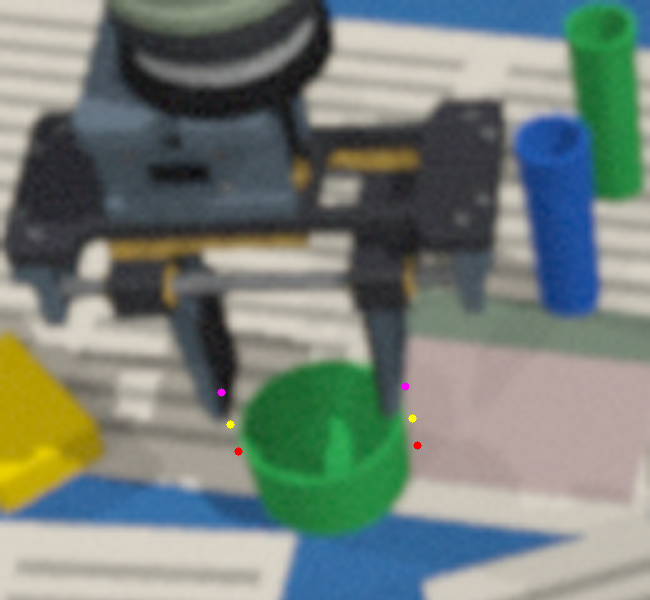

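The fingers look well above where the state puts them: about 45–55 mm at the tips, against a nominal 20 mm. They closed over the pot without touching it. I'll open them and measure the tip height from depth.

Request:
{"method": "jog_arm", "body": {
  "commands": [
    {"offset": [0, 0, 0], "twist": [0, 0, 0], "hand": 9.1},
    {"offset": [0, 0, 0], "twist": [0, 0, 0], "hand": 9.1},
    {"offset": [0, 0, 0], "twist": [0, 0, 0], "hand": 9.1},
    {"offset": [0, 0, 0], "twist": [0, 0, 0], "hand": 9.1},
    {"offset": [0, 0, 0], "twist": [0, 0, 0], "hand": 9.1},
    {"offset": [0, 0, 0], "twist": [0, 0, 0], "hand": 9.1}
  ]
}}

```text
t: 5.17
ee_pos: [610.1, -174.8, 36.8]
ee_rot: [3.142, 0.0, -3.141]
contact_force: [0.4, -0.5, 0.3]
grip_width: 90.8
grip_force: 0.0
```

```bash
cat > tips.py <<'E'
from h import *
import sys
s=env.read_state(); x,y,z=s["ee_pos"]; print("tcp",s["ee_pos"].round(1),s["grip_width"].round(1))
c,W,ok=cloud("scene"); hsv=cv2.cvtColor(c["frame"],cv2.COLOR_RGB2HSV).astype(int)
g=(hsv[...,0]>50)&(hsv[...,0]<85)&(hsv[...,1]>110)
for sg in(-1,1):
    m=ok&~g&(hsv[...,2]<110)&(abs(W[...,0]-x)<25)&(sg*(W[...,1]-y)>25)&(sg*(W[...,1]-y)<62)&(W[...,2]>12)&(W[...,2]<130)
    F=W[m]; v,u=np.nonzero(m); i=np.argsort(F[:,2])[:12:2]; print(sg,len(F)); print(np.c_[F[i].round(0),u[i],v[i]])
E
python3 tips.py
```

```text
Traceback (most recent call last):
  File "tips.py", line 3, in <module>
    s=env.read_state(); x,y,z=s["ee_pos"]; print("tcp",s["ee_pos"].round(1),s["grip_width"].round(1))
                                                                            ^^^^^^^^^^^^^^^^^^^^^
AttributeError: 'float' object has no attribute 'round'
```

```bash
sed -i 's/s\["grip_width"\].round(1)/s["grip_width"]/' tips.py; python3 tips.py
```

```text
tcp [ 610.1 -174.8   36.8] 90.79174744283344
-1 234
[[ 618. -222.   57.  188.  229.]
 [ 606. -221.   59.  189.  224.]
 [ 604. -221.   60.  189.  223.]
 [ 603. -221.   62.  189.  222.]
 [ 598. -221.   63.  189.  220.]
 [ 618. -220.   64.  188.  227.]]
1 118
[[ 627. -128.   63.  234.  229.]
 [ 630. -125.   66.  235.  229.]
 [ 628. -124.   67.  236.  228.]
 [ 627. -127.   69.  234.  227.]
 [ 630. -125.   72.  235.  227.]
 [ 628. -127.   73.  234.  226.]]
```

Request:
{"method": "jog_arm", "body": {
  "commands": [
    {"offset": [0, 0, 0.5], "twist": [0, 0, 0], "hand": 9.1},
    {"offset": [0, 0, 1], "twist": [0, 0, 0], "hand": 9.1},
    {"offset": [0, 0, 1.5], "twist": [0, 0, 0], "hand": 9.1},
    {"offset": [0, 0, 1.5], "twist": [0, 0, 0], "hand": 9.1}
  ]
}}

```text
t: 5.55
ee_pos: [609.0, -174.5, 20.1]
ee_rot: [3.141, -0.003, -3.141]
contact_force: [-0.5, -0.8, -0.1]
grip_width: 90.8
grip_force: 0.0
```

```bash
python3 tips.py; python3 - <<'E'
from h import *
c=env.capture("scene");u,v=215,238;k=5
cv2.imwrite("pics/g3.png",cv2.resize(c["frame"][v-80:v+40,u-65:u+65,::-1],None,fx=k,fy=k,interpolation=cv2.INTER_CUBIC))
E
```

```text
tcp [ 609.  -174.5   20.1] 90.81187997520134
-1 236
[[ 614. -221.   41.  190.  233.]
 [ 621. -222.   43.  189.  235.]
 [ 624. -221.   43.  189.  236.]
 [ 598. -221.   44.  191.  226.]
 [ 627. -223.   46.  188.  236.]
 [ 611. -221.   46.  190.  230.]]
1 111
[[ 616. -141.   35.  230.  234.]
 [ 629. -126.   46.  236.  235.]
 [ 629. -126.   50.  236.  234.]
 [ 625. -124.   52.  237.  232.]
 [ 628. -125.   52.  236.  233.]
 [ 627. -127.   54.  235.  232.]]
```

View pics/g3.png

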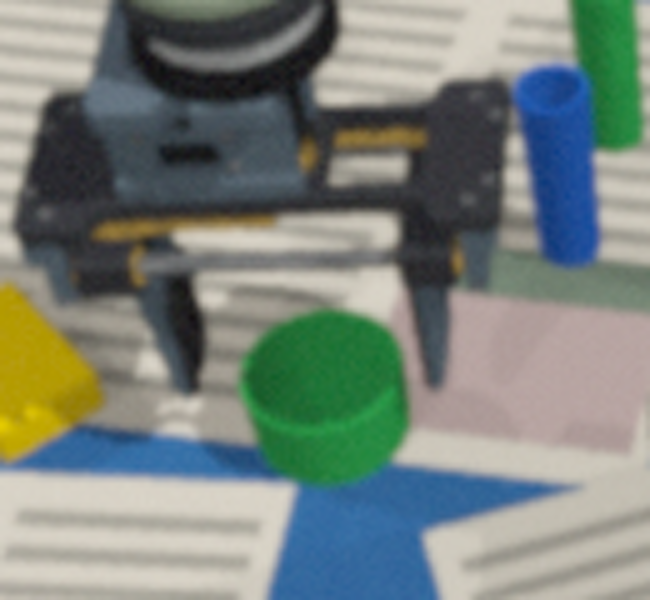

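Contact stays at zero and the tips sit about 21 mm above the reported TCP height. So relative to what I see, the real tips are about 38 mm higher than nominal. I'll work by vision and relative heights from here, descending further and then gripping.

Request:
{"method": "jog_arm", "body": {
  "commands": [
    {"offset": [0, 0, 0.5], "twist": [0, 0, 0], "hand": 9.1},
    {"offset": [0, 0, 1], "twist": [0, 0, 0], "hand": 9.1},
    {"offset": [0, 0, 1.4], "twist": [0, 0, 0], "hand": 9.1},
    {"offset": [0, 0, 1.4], "twist": [0, 0, 0], "hand": 9.1}
  ]
}}

```text
t: 5.98
ee_pos: [609.3, -174.6, 6.5]
ee_rot: [3.141, -0.002, -3.141]
contact_force: [-0.8, -0.5, 0.3]
grip_width: 91.2
grip_force: 0.0
```

```bash
python3 tips.py
```

```text
tcp [ 609.3 -174.6    6.5] 91.15252592729428
-1 239
[[ 631. -200.   12.  202.  248.]
 [ 616. -221.   30.  191.  237.]
 [ 593. -222.   32.  192.  228.]
 [ 596. -221.   33.  192.  229.]
 [ 599. -221.   33.  192.  230.]
 [ 616. -220.   33.  191.  236.]]
1 135
[[ 627. -124.   32.  238.  239.]
 [ 626. -128.   34.  236.  238.]
 [ 628. -125.   37.  237.  238.]
 [ 629. -123.   38.  238.  238.]
 [ 630. -125.   41.  237.  237.]
 [ 628. -125.   42.  237.  236.]]
```

Request:
{"method": "jog_arm", "body": {
  "commands": [
    {"offset": [0, 0, 0.4], "twist": [0, 0, 0], "hand": 9.1},
    {"offset": [0, 0, 0.8], "twist": [0, 0, 0], "hand": 9.1},
    {"offset": [0, 0, 0.8], "twist": [0, 0, 0], "hand": 8.2},
    {"offset": [0, 0, 0.8], "twist": [0, 0, 0], "hand": 7.4},
    {"offset": [0, 0, 0.8], "twist": [0, 0, 0], "hand": 6.9},
    {"offset": [0, 0, 0.8], "twist": [0, 0, 0], "hand": 6},
    {"offset": [0, 0, 0.8], "twist": [0, 0, 0], "hand": 6},
    {"offset": [0, 0, 0.8], "twist": [0, 0, 0], "hand": 6},
    {"offset": [0, 0, 0.8], "twist": [0, 0, 0], "hand": 6},
    {"offset": [0, 0, 0.8], "twist": [0, 0, 0], "hand": 6},
    {"offset": [0, 0, 0.8], "twist": [0, 0, 0], "hand": 6}
  ],
  "squeeze": 10
}}

```text
t: 6.95
ee_pos: [610.2, -174.8, -0.1]
ee_rot: [-3.142, 0.0, -3.141]
contact_force: [1.3, -0.0, 1.4]
grip_width: 65.9
grip_force: 10.0
```

```bash
python3 tips.py
```

```text
tcp [ 6.102e+02 -1.748e+02 -1.000e-01] 65.87381088675652
-1 212
[[ 625. -209.   24.  197.  242.]
 [ 621. -209.   26.  197.  240.]
 [ 627. -210.   27.  196.  242.]
 [ 620. -209.   28.  197.  239.]
 [ 628. -212.   28.  195.  242.]
 [ 627. -209.   30.  196.  241.]]
1 216
[[ 629. -139.   25.  231.  242.]
 [ 627. -137.   26.  232.  241.]
 [ 626. -141.   28.  230.  240.]
 [ 627. -136.   30.  232.  240.]
 [ 629. -134.   32.  233.  240.]
 [ 628. -134.   34.  233.  239.]]
```

Request:
{"method": "jog_arm", "body": {
  "commands": [
    {"offset": [0, 0, -0.5], "twist": [0, 0, 0], "hand": 6},
    {"offset": [0, 0, -1.5], "twist": [0, 0, 0], "hand": 6},
    {"offset": [0, 0, -3], "twist": [0, 0, 0], "hand": 6},
    {"offset": [0, 0, -6], "twist": [0, 0, 0], "hand": 6},
    {"offset": [0, 0, -6], "twist": [0, 0, 0], "hand": 6},
    {"offset": [0, 0, -6], "twist": [0, 0, 0], "hand": 6}
  ]
}}

```text
t: 7.5
ee_pos: [611.6, -175.3, 62.4]
ee_rot: [-3.14, 0.005, -3.141]
contact_force: [-0.7, -0.7, -0.9]
grip_width: 66.2
grip_force: 10.0
```

```bash
cat > chk.py <<'E'
from h import *
def rim(xy,r,lo,hi,cams=("scene",)):
    for n in cams:
        c,W,ok=cloud(n); hsv=cv2.cvtColor(c["frame"],cv2.COLOR_RGB2HSV).astype(int)
        g=(hsv[...,0]>50)&(hsv[...,0]<85)&(hsv[...,1]>100)&ok&(np.hypot(W[...,0]-xy[0],W[...,1]-xy[1])<r+25)&(W[...,2]>lo)&(W[...,2]<hi)
        Q=W[g]; top=np.percentile(Q[:,2],97); T=Q[Q[:,2]>top-6]
        f=least_squares(lambda p:np.hypot(T[:,0]-p[0],T[:,1]-p[1])-(r-1.5),xy,loss="soft_l1").x
        # tilt: plane fit over rim points
        A=np.c_[T[:,:2]-f,np.ones(len(T))]; pl=np.linalg.lstsq(A,T[:,2],rcond=None)[0]
        print(n,"rim xy",f.round(1),"z 2/50/97%",np.percentile(Q[:,2],[2,50,97]).round(1),"slope",pl[:2].round(3),len(T))
E
python3 - <<'E'
from chk import *
s=env.read_state(); print(s["ee_pos"],s["grip_width"],s["grip_force"])
rim((610,-174),34,20,130)
E
```

```text
[ 611.60663644 -175.30682021   62.40356993] 66.20755658932933 9.999941664564176
scene rim xy [ 612.1 -175.3] z 2/50/97% [ 64.   81.6 101.1] slope [0.016 0.072] 187
```

Request:
{"method": "jog_arm", "body": {
  "commands": [
    {"offset": [-0.19, 3, 0], "twist": [0, 0, 0], "hand": 6},
    {"offset": [-0.19, 6, 0], "twist": [0, 0, 0], "hand": 6},
    {"offset": [-0.19, 9, 0], "twist": [0, 0, 0], "hand": 6},
    {"offset": [-0.19, 12, 0], "twist": [0, 0, 0], "hand": 6},
    {"offset": [-0.19, 15, 0], "twist": [0, 0, 0], "hand": 6},
    {"offset": [-0.19, 17, 0], "twist": [0, 0, 0], "hand": 6},
    {"offset": [-0.19, 18.2, 0], "twist": [0, 0, 0], "hand": 6},
    {"offset": [-0.19, 18.2, 2], "twist": [0, 0, 0], "hand": 6},
    {"offset": [-0.19, 18.2, 4], "twist": [0, 0, 0], "hand": 6},
    {"offset": [-0.19, 18.2, 4.5], "twist": [0, 0, 0], "hand": 6},
    {"offset": [-0.19, 18.2, 4.5], "twist": [0, 0, 0], "hand": 6},
    {"offset": [-0.19, 18.2, 4.5], "twist": [0, 0, 0], "hand": 6}
  ]
}}

```text
t: 8.55
ee_pos: [611.9, 6.7, 14.6]
ee_rot: [-3.142, -0.001, 3.141]
contact_force: [-0.3, -0.7, -0.3]
grip_width: 66.0
grip_force: 10.0
```

```bash
python3 - <<'E'
from chk import *
print(env.read_state()["ee_pos"])
rim((612,8),34,20,130,("scene","top"))
c=env.capture("scene");u,v=project(c,[[612,8,20]])[0].astype(int);k=5
cv2.imwrite("pics/p1.png",cv2.resize(c["frame"][v-70:v+40,u-65:u+65,::-1],None,fx=k,fy=k,interpolation=cv2.INTER_CUBIC))
E
```

```text
[611.88283704   6.67355023  14.59458607]
scene rim xy [612.4   6.2] z 2/50/97% [20.6 39.8 54.4] slope [0.026 0.058] 186
top rim xy [612.2   7.2] z 2/50/97% [20.  22.4 56. ] slope [-0.445  0.11 ] 19
```

View pics/p1.png

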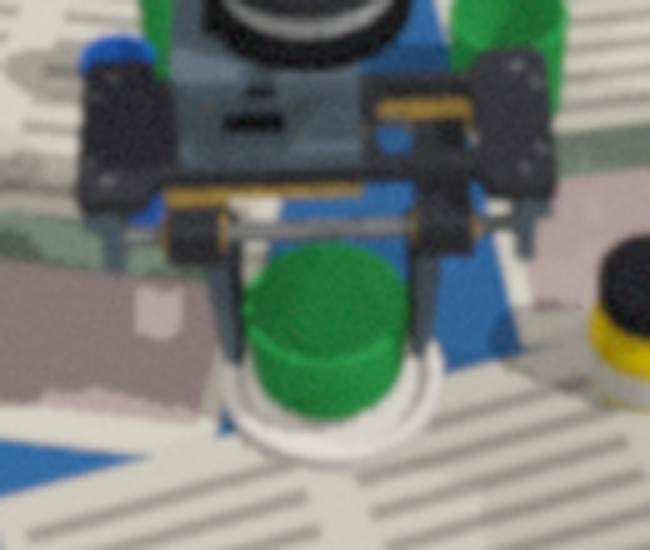

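Request:
{"method": "jog_arm", "body": {
  "commands": [
    {"offset": [0, 0.08, 0.4], "twist": [0, 0, 0], "hand": 6},
    {"offset": [0, 0.08, 0.8], "twist": [0, 0, 0], "hand": 6},
    {"offset": [0, 0.08, 0.95], "twist": [0, 0, 0], "hand": 6},
    {"offset": [0, 0.08, 1.05], "twist": [0, 0, 0], "hand": 6},
    {"offset": [0, 0.08, 1.05], "twist": [0, 0, 0], "hand": 6},
    {"offset": [0, 0.08, 1.05], "twist": [0, 0, 0], "hand": 6}
  ]
}}

```text
t: 9.2
ee_pos: [612.0, 8.0, 4.2]
ee_rot: [3.142, 0.0, -3.141]
contact_force: [-0.5, -0.1, -0.4]
grip_width: 65.6
grip_force: 10.0
```

Request:
{"method": "jog_arm", "body": {
  "commands": [
    {"offset": [0, 0, 0], "twist": [0, 0, 0], "hand": 6.8},
    {"offset": [0, 0, 0], "twist": [0, 0, 0], "hand": 7.5},
    {"offset": [0, 0, 0], "twist": [0, 0, 0], "hand": 8.3},
    {"offset": [0, 0, 0], "twist": [0, 0, 0], "hand": 9.1},
    {"offset": [0, 0, 0], "twist": [0, 0, 0], "hand": 9.1},
    {"offset": [0, 0, 0], "twist": [0, 0, 0], "hand": 9.1},
    {"offset": [0, 0, -2], "twist": [0, 0, 0], "hand": 9.1},
    {"offset": [0, 0, -6], "twist": [0, 0, 0], "hand": 9.1},
    {"offset": [0, 0, -10], "twist": [0, 0, 0], "hand": 9.1},
    {"offset": [0, 0, -14], "twist": [0, 0, 0], "hand": 9.1},
    {"offset": [0, 0, -14], "twist": [0, 0, 0], "hand": 9.1},
    {"offset": [0, 0, -14], "twist": [0, 0, 0], "hand": 9.1}
  ]
}}

```text
t: 10.2
ee_pos: [613.7, 8.0, 147.3]
ee_rot: [3.142, 0.006, -3.141]
contact_force: [-0.1, -0.4, -0.6]
grip_width: 91.0
grip_force: 0.0
```

```bash
python3 - <<'E'
from chk import *
print(env.read_state()["ee_pos"])
rim((612,8),34,20,60,("scene","top"))
E
```

```text
[613.66065812   7.97727236 147.27087399]
scene rim xy [612.6   7.3] z 2/50/97% [20.7 33.4 42.4] slope [0.006 0.008] 183
top rim xy [611.3   8.8] z 2/50/97% [25.4 40.3 44.6] slope [0.014 0.027] 59
```

The widest pot stands flat in the saucer: rim z 42–44, centred within about 1 mm. Next, the second pot.

Request:
{"method": "jog_arm", "body": {
  "commands": [
    {"offset": [4, 2, 0], "twist": [0, 0, 0], "hand": 9.1},
    {"offset": [8, 4, 0], "twist": [0, 0, 0], "hand": 9.1},
    {"offset": [12, 6, 0], "twist": [0, 0, 0], "hand": 9.1},
    {"offset": [15, 7.5, 0], "twist": [0, 0, 0], "hand": 9.1},
    {"offset": [16.84, 8.3, 0], "twist": [0, 0, 0], "hand": 9.1},
    {"offset": [16.84, 8.3, 3], "twist": [0, 0, 0], "hand": 9.1},
    {"offset": [16.84, 8.3, 6], "twist": [0, 0, 0], "hand": 9.1},
    {"offset": [16.84, 8.3, 6], "twist": [0, 0, 0], "hand": 9.1},
    {"offset": [16.84, 8.3, 6], "twist": [0, 0, 0], "hand": 9.1},
    {"offset": [16.84, 8.3, 6], "twist": [0, 0, 0], "hand": 9.1}
  ]
}}

```text
t: 11.13
ee_pos: [443.9, 90.9, 84.4]
ee_rot: [-3.142, -0.001, -3.142]
contact_force: [0.7, -0.2, -0.1]
grip_width: 90.8
grip_force: 0.0
```

```bash
python3 tips.py; python3 - <<'E'
from chk import *
print(env.read_state()["ee_pos"])
rim((443.5,91),28,20,70)
E
```

```text
tcp [443.9  90.9  84.4] 90.8183911269044
-1 27
[[443.  64.  37. 326. 173.]
 [461.  41. 110. 316. 154.]
 [463.  39. 112. 315. 154.]
 [458.  44. 113. 317. 152.]
 [460.  41. 115. 316. 152.]
 [464.  39. 118. 315. 152.]]
1 28
[[459. 139. 109. 361. 152.]
 [461. 143. 114. 363. 151.]
 [462. 138. 115. 361. 151.]
 [465. 140. 117. 362. 151.]
 [461. 141. 120. 362. 149.]
 [461. 138. 120. 361. 149.]]
[444.51293135  90.95093943  84.94810488]
scene rim xy [444.5  90.5] z 2/50/97% [20.7 41.2 57.3] slope [0.015 0.013] 109
```

Request:
{"method": "jog_arm", "body": {
  "commands": [
    {"offset": [0, 0, 2], "twist": [0, 0, 0], "hand": 9.1},
    {"offset": [0, 0, 4], "twist": [0, 0, 0], "hand": 9.1},
    {"offset": [0, 0, 5.5], "twist": [0, 0, 0], "hand": 8.5},
    {"offset": [0, 0, 6.5], "twist": [0, 0, 0], "hand": 8},
    {"offset": [0, 0, 6.5], "twist": [0, 0, 0], "hand": 7},
    {"offset": [0, 0, 6.5], "twist": [0, 0, 0], "hand": 6.2},
    {"offset": [0, 0, 6.5], "twist": [0, 0, 0], "hand": 5.6},
    {"offset": [0, 0, 6.5], "twist": [0, 0, 0], "hand": 5},
    {"offset": [0, 0, 6.5], "twist": [0, 0, 0], "hand": 5},
    {"offset": [0, 0, 6.5], "twist": [0, 0, 0], "hand": 5},
    {"offset": [0, 0, 6.5], "twist": [0, 0, 0], "hand": 5},
    {"offset": [0, 0, 6.5], "twist": [0, 0, 0], "hand": 5}
  ],
  "squeeze": 10
}}

```text
t: 12.23
ee_pos: [444.6, 91.2, 20.3]
ee_rot: [3.141, 0.003, -3.141]
contact_force: [0.0, -0.2, 6.4]
grip_width: 55.8
grip_force: 10.0
```

```bash
python3 - <<'E'
from chk import *
print(env.read_state()["ee_pos"],env.read_state()["grip_force"])
rim((443.5,91),28,20,70)
E
```

```text
[444.64668543  91.15635384  20.25083394] 10.000358079560101
scene rim xy [444.2  90. ] z 2/50/97% [21.1 41.4 57.5] slope [0.002 0.003] 124
```

Request:
{"method": "jog_arm", "body": {
  "commands": [
    {"offset": [0, 0, -0.5], "twist": [0, 0, 0], "hand": 5},
    {"offset": [0, 0, -2], "twist": [0, 0, 0], "hand": 5},
    {"offset": [0, 0, -5], "twist": [0, 0, 0], "hand": 5},
    {"offset": [0, 0, -8], "twist": [0, 0, 0], "hand": 5},
    {"offset": [0, 0, -10], "twist": [0, 0, 0], "hand": 5},
    {"offset": [-3, -1.5, -10], "twist": [0, 0, 0], "hand": 5},
    {"offset": [-6, -3, -10], "twist": [0, 0, 0], "hand": 5},
    {"offset": [-9, -4.4, -10], "twist": [0, 0, 0], "hand": 5},
    {"offset": [-12, -5.9, -10], "twist": [0, 0, 0], "hand": 5},
    {"offset": [-15, -7.4, -10], "twist": [0, 0, 0], "hand": 5},
    {"offset": [-16.83, -8.29, -10], "twist": [0, 0, 0], "hand": 5},
    {"offset": [-16.83, -8.29, -8], "twist": [0, 0, 0], "hand": 5},
    {"offset": [-16.83, -8.29, -6], "twist": [0, 0, 0], "hand": 5},
    {"offset": [-16.83, -8.29, -5.5], "twist": [0, 0, 0], "hand": 5},
    {"offset": [-16.83, -8.29, -5.5], "twist": [0, 0, 0], "hand": 5},
    {"offset": [-16.83, -8.29, -5.5], "twist": [0, 0, 0], "hand": 5},
    {"offset": [-16.83, -8.29, -5.5], "twist": [0, 0, 0], "hand": 5}
  ]
}}

```text
t: 13.7
ee_pos: [612.5, 8.3, 75.6]
ee_rot: [3.141, 0.002, -3.141]
contact_force: [-0.0, 0.6, -1.0]
grip_width: 56.3
grip_force: 10.0
```

```bash
python3 - <<'E'
from chk import *
print(env.read_state()["ee_pos"],env.read_state()["grip_force"])
rim((612,8),28,90,140,("scene","top"))
c=env.capture("scene");u,v=project(c,[[612,8,60]])[0].astype(int);k=5
cv2.imwrite("pics/p2.png",cv2.resize(c["frame"][v-60:v+60,u-65:u+65,::-1],None,fx=k,fy=k,interpolation=cv2.INTER_CUBIC))
E
```

```text
[612.49474532   8.26541643  75.56423055] 9.999988689087331
scene rim xy [612.   8.] z 2/50/97% [ 90.6 104.  114.2] slope [0.04  0.065] 161
top rim xy [610.9   8.4] z 2/50/97% [ 90.6 110.7 114.9] slope [ 0.033 -0.017] 46
```

View pics/p2.png

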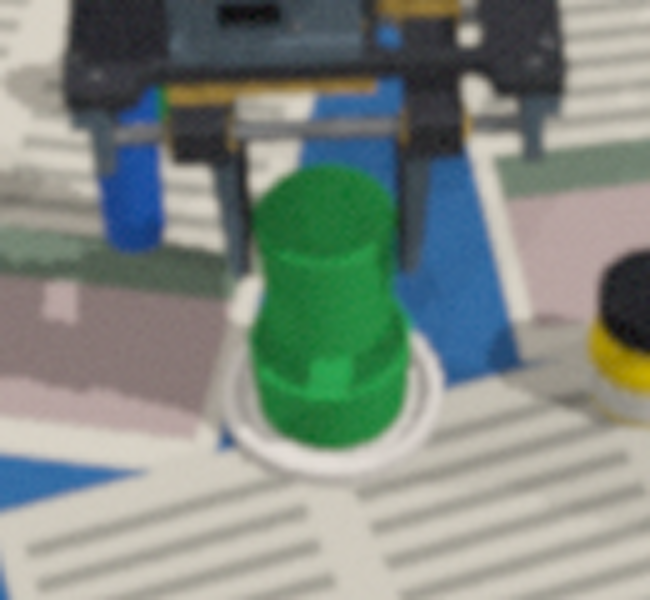

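The second pot hangs upright above the widest, centred to about 0.5 mm. Lowering it 47 mm.

Request:
{"method": "jog_arm", "body": {
  "commands": [
    {"offset": [-0.05, 0, 1.0], "twist": [0, 0, 0], "hand": 5},
    {"offset": [-0.05, 0, 2], "twist": [0, 0, 0], "hand": 5},
    {"offset": [-0.05, 0, 3], "twist": [0, 0, 0], "hand": 5},
    {"offset": [-0.05, 0, 3.8], "twist": [0, 0, 0], "hand": 5},
    {"offset": [-0.05, 0, 4.3], "twist": [0, 0, 0], "hand": 5},
    {"offset": [-0.05, 0, 4.6], "twist": [0, 0, 0], "hand": 5},
    {"offset": [-0.05, 0, 4.6], "twist": [0, 0, 0], "hand": 5},
    {"offset": [-0.05, 0, 4.6], "twist": [0, 0, 0], "hand": 5}
  ]
}}

```text
t: 14.52
ee_pos: [612.4, 8.1, 28.0]
ee_rot: [3.142, 0.0, -3.141]
contact_force: [-0.1, 0.5, 0.1]
grip_width: 56.2
grip_force: 10.0
```

```bash
python3 - <<'E'
from chk import *
print(env.read_state()["ee_pos"],env.read_state()["contact_force"])
rim((612,8),28,50,90,("scene",)); rim((612,8),34,25,44,("scene",))
E
```

```text
[612.4252206    8.07601819  28.04180817] [-0.13049981  0.46934155  0.14380673]
scene rim xy [611.9   7.5] z 2/50/97% [50.4 59.8 67.5] slope [0.02  0.048] 156
scene rim xy [611.9   7.2] z 2/50/97% [25.5 36.5 43.1] slope [-0.005  0.013] 187
```

Request:
{"method": "jog_arm", "body": {
  "commands": [
    {"offset": [0, 0, 0.1], "twist": [0, 0, 0], "hand": 5},
    {"offset": [0, 0, 0.1], "twist": [0, 0, 0], "hand": 5},
    {"offset": [0, 0, 0.1], "twist": [0, 0, 0], "hand": 5.8},
    {"offset": [0, 0, 0.1], "twist": [0, 0, 0], "hand": 6.6},
    {"offset": [0, 0, 0.1], "twist": [0, 0, 0], "hand": 7.4},
    {"offset": [0, 0, 0.1], "twist": [0, 0, 0], "hand": 8.2},
    {"offset": [0, 0, 0.1], "twist": [0, 0, 0], "hand": 9.1},
    {"offset": [0, 0, 0.1], "twist": [0, 0, 0], "hand": 9.1},
    {"offset": [0, 0, 0.1], "twist": [0, 0, 0], "hand": 9.1},
    {"offset": [0, 0, -2], "twist": [0, 0, 0], "hand": 9.1},
    {"offset": [0, 0, -6], "twist": [0, 0, 0], "hand": 9.1},
    {"offset": [0, 0, -10], "twist": [0, 0, 0], "hand": 9.1},
    {"offset": [0, 0, -14], "twist": [0, 0, 0], "hand": 9.1},
    {"offset": [0, 0, -14], "twist": [0, 0, 0], "hand": 9.1},
    {"offset": [0, 0, -14], "twist": [0, 0, 0], "hand": 9.1}
  ]
}}

```text
t: 15.87
ee_pos: [614.0, 8.1, 171.2]
ee_rot: [3.142, 0.006, -3.141]
contact_force: [-0.6, 0.3, -0.8]
grip_width: 90.8
grip_force: 0.0
```

```bash
python3 - <<'E'
from chk import *
print(env.read_state()["ee_pos"])
rim((612,8),28,50,90,("scene","top")); rim((612,8),34,25,44,("scene",)); rim((442.5,-237.5),22,20,100,("scene","top"))
E
```

```text
[613.95886246   8.07019067 171.2447669 ]
scene rim xy [611.8   7.3] z 2/50/97% [50.5 60.1 66.3] slope [ 0.005 -0.001] 162
top rim xy [610.7   8.4] z 2/50/97% [50.3 65.  68.9] slope [-0.015  0.006] 81
scene rim xy [612.    7.1] z 2/50/97% [25.6 37.  43.5] slope [-0.008 -0.002] 193
scene rim xy [ 444.  -238.2] z 2/50/97% [22.3 57.5 77.5] slope [0.028 0.034] 89
top rim xy [ 442.2 -236.6] z 2/50/97% [21.8 57.7 79.2] slope [0.003 0.017] 98
```

Request:
{"method": "jog_arm", "body": {
  "commands": [
    {"offset": [2, -3, 0], "twist": [0, 0, 0], "hand": 9.1},
    {"offset": [4, -6, 0], "twist": [0, 0, 0], "hand": 9.1},
    {"offset": [6.5, -9.5, 0], "twist": [0, 0, 0], "hand": 9.1},
    {"offset": [9, -13, 0], "twist": [0, 0, 0], "hand": 9.1},
    {"offset": [11, -16, 0], "twist": [0, 0, 0], "hand": 9.1},
    {"offset": [13, -19, 0], "twist": [0, 0, 0], "hand": 9.1},
    {"offset": [15, -22, 0], "twist": [0, 0, 0], "hand": 9.1},
    {"offset": [16.94, -24.55, 0], "twist": [0, 0, 0], "hand": 9.1},
    {"offset": [16.94, -24.55, 3], "twist": [0, 0, 0], "hand": 9.1},
    {"offset": [16.94, -24.55, 6], "twist": [0, 0, 0], "hand": 9.1},
    {"offset": [16.94, -24.55, 6], "twist": [0, 0, 0], "hand": 9.1},
    {"offset": [16.94, -24.55, 6], "twist": [0, 0, 0], "hand": 9.1},
    {"offset": [16.94, -24.55, 6], "twist": [0, 0, 0], "hand": 9.1}
  ]
}}

```text
t: 17.2
ee_pos: [443.7, -237.6, 108.8]
ee_rot: [-3.141, 0.001, -3.141]
contact_force: [0.6, -0.2, -0.2]
grip_width: 90.8
grip_force: 0.0
```

```bash
python3 - <<'E'
from rig import env
s=env.read_state(); print(s["ee_pos"],s["ee_rot"],s["qpos"])
E
```

```text
[ 443.70320736 -237.5582455   108.79825551] [-3.14142770e+00  5.06225300e-04 -3.14086519e+00] [-5.14490847e-01  2.78802481e-01  1.85120674e+00  1.24960627e-04
  1.01106165e+00 -2.08608091e+00]
```

Down 69 mm to TCP 40 (tips ≈ 62), then grip.

Request:
{"method": "jog_arm", "body": {
  "commands": [
    {"offset": [0, 0, 2], "twist": [0, 0, 0], "hand": 9.1},
    {"offset": [0, 0, 4], "twist": [0, 0, 0], "hand": 9.1},
    {"offset": [0, 0, 6], "twist": [0, 0, 0], "hand": 8},
    {"offset": [0, 0, 6.9], "twist": [0, 0, 0], "hand": 7},
    {"offset": [0, 0, 6.9], "twist": [0, 0, 0], "hand": 6},
    {"offset": [0, 0, 6.9], "twist": [0, 0, 0], "hand": 5},
    {"offset": [0, 0, 6.9], "twist": [0, 0, 0], "hand": 4.4},
    {"offset": [0, 0, 6.9], "twist": [0, 0, 0], "hand": 3.8},
    {"offset": [0, 0, 6.9], "twist": [0, 0, 0], "hand": 3.8},
    {"offset": [0, 0, 6.9], "twist": [0, 0, 0], "hand": 3.8},
    {"offset": [0, 0, 6.9], "twist": [0, 0, 0], "hand": 3.8},
    {"offset": [0, 0, 6.9], "twist": [0, 0, 0], "hand": 3.8},
    {"offset": [0, 0, 6.9], "twist": [0, 0, 0], "hand": 3.8}
  ],
  "squeeze": 10
}}

```text
t: 18.28
ee_pos: [443.6, -237.9, 40.1]
ee_rot: [-3.141, 0.002, -3.141]
contact_force: [0.2, -0.5, 4.8]
grip_width: 43.6
grip_force: 10.0
```

```bash
python3 - <<'E'
from chk import *
print(env.read_state()["ee_pos"],env.read_state()["grip_force"])
rim((443,-237.5),22,20,100)
E
```

```text
[ 443.61681113 -237.87259878   40.09714927] 10.000361767597497
scene rim xy [ 444.4 -238.1] z 2/50/97% [23.2 58.6 78.7] slope [0.048 0.115] 90
```

Request:
{"method": "jog_arm", "body": {
  "commands": [
    {"offset": [0, 0, -0.5], "twist": [0, 0, 0], "hand": 3.8},
    {"offset": [0, 0, -2], "twist": [0, 0, 0], "hand": 3.8},
    {"offset": [0, 0, -5], "twist": [0, 0, 0], "hand": 3.8},
    {"offset": [0, 0, -8], "twist": [0, 0, 0], "hand": 3.8},
    {"offset": [0, 0, -11], "twist": [0, 0, 0], "hand": 3.8},
    {"offset": [0, 0, -12.5], "twist": [0, 0, 0], "hand": 3.8},
    {"offset": [-2, 3, -12.5], "twist": [0, 0, 0], "hand": 3.8},
    {"offset": [-4, 6, -12.5], "twist": [0, 0, 0], "hand": 3.8},
    {"offset": [-6, 9, -12.5], "twist": [0, 0, 0], "hand": 3.8},
    {"offset": [-8, 12, -12.5], "twist": [0, 0, 0], "hand": 3.8},
    {"offset": [-10, 15, -12.5], "twist": [0, 0, 0], "hand": 3.8},
    {"offset": [-12, 18, -12.5], "twist": [0, 0, 0], "hand": 3.8},
    {"offset": [-14, 21, -12.5], "twist": [0, 0, 0], "hand": 3.8},
    {"offset": [-16, 23.5, -12.5], "twist": [0, 0, 0], "hand": 3.8},
    {"offset": [-16.81, 24.56, -12.5], "twist": [0, 0, 0], "hand": 3.8},
    {"offset": [-16.81, 24.56, -10], "twist": [0, 0, 0], "hand": 3.8},
    {"offset": [-16.81, 24.56, -8], "twist": [0, 0, 0], "hand": 3.8},
    {"offset": [-16.81, 24.56, -7.8], "twist": [0, 0, 0], "hand": 3.8},
    {"offset": [-16.81, 24.56, -7.8], "twist": [0, 0, 0], "hand": 3.8},
    {"offset": [-16.81, 24.56, -7.8], "twist": [0, 0, 0], "hand": 3.8}
  ]
}}

```text
t: 20.0
ee_pos: [611.3, 7.6, 118.1]
ee_rot: [-3.141, 0.001, 3.141]
contact_force: [-0.3, -0.2, -0.6]
grip_width: 44.1
grip_force: 10.0
```

```bash
python3 - <<'E'
from chk import *
print(env.read_state()["ee_pos"],env.read_state()["grip_force"])
rim((612,8),22,125,175,("scene","top")); rim((612,8),28,52,70,("scene",)); rim((612,8),22,85,100,("scene",))
c=env.capture("scene");u,v=project(c,[[612,8,80]])[0].astype(int);k=4
cv2.imwrite("pics/p3.png",cv2.resize(c["frame"][v-75:v+75,u-65:u+65,::-1],None,fx=k,fy=k,interpolation=cv2.INTER_CUBIC))
E
```

```text
[611.25542729   7.62927855 118.05676078] 9.999994151294231
scene rim xy [611.1   7.4] z 2/50/97% [126.2 143.5 156.4] slope [0.056 0.079] 134
top rim xy [609.9   8. ] z 2/50/97% [126.  146.5 158.2] slope [ 0.173 -0.138] 21
scene rim xy [611.5   7.4] z 2/50/97% [52.4 61.6 67. ] slope [ 0.006 -0.009] 99
scene rim xy [609.9   6.9] z 2/50/97% [85.7 92.5 99.1] slope [0.009 0.027] 47
```

View pics/p3.png

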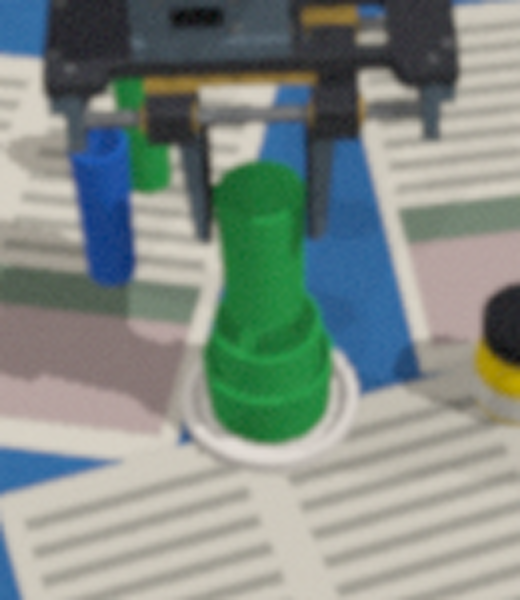

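The third pot hangs upright over the second at (260,200), centred to within 0.7 mm. Lowering it.

Request:
{"method": "jog_arm", "body": {
  "commands": [
    {"offset": [-0.06, 0.02, 1.0], "twist": [0, 0, 0], "hand": 3.8},
    {"offset": [-0.06, 0.02, 2], "twist": [0, 0, 0], "hand": 3.8},
    {"offset": [-0.06, 0.02, 3], "twist": [0, 0, 0], "hand": 3.8},
    {"offset": [-0.06, 0.02, 4], "twist": [0, 0, 0], "hand": 3.8},
    {"offset": [-0.06, 0.02, 5], "twist": [0, 0, 0], "hand": 3.8},
    {"offset": [-0.06, 0.02, 5.8], "twist": [0, 0, 0], "hand": 3.8},
    {"offset": [-0.06, 0.02, 6.3], "twist": [0, 0, 0], "hand": 3.8},
    {"offset": [-0.06, 0.02, 6.5], "twist": [0, 0, 0], "hand": 3.8},
    {"offset": [-0.06, 0.02, 6.5], "twist": [0, 0, 0], "hand": 3.8},
    {"offset": [-0.06, 0.02, 6.5], "twist": [0, 0, 0], "hand": 3.8}
  ]
}}

```text
t: 21.08
ee_pos: [611.9, 8.4, 52.3]
ee_rot: [3.142, 0.001, -3.141]
contact_force: [-0.3, -0.5, -0.3]
grip_width: 43.4
grip_force: 10.0
```

```bash
python3 - <<'E'
from chk import *
print(env.read_state()["ee_pos"],env.read_state()["contact_force"])
rim((612,8),22,75,110,("scene",)); rim((612,8),28,50,69,("scene",))
E
```

```text
[611.93781565   8.38776666  52.31107519] [-0.32299867 -0.48545385 -0.27212722]
scene rim xy [611.9   8. ] z 2/50/97% [75.5 85.1 91.3] slope [0.037 0.04 ] 127
scene rim xy [610.7   7.6] z 2/50/97% [51.2 61.5 67.9] slope [-0.014 -0.009] 141
```

Request:
{"method": "jog_arm", "body": {
  "commands": [
    {"offset": [0, 0, 0.1], "twist": [0, 0, 0], "hand": 3.8},
    {"offset": [0, 0, 0.1], "twist": [0, 0, 0], "hand": 3.8},
    {"offset": [0, 0, 0.1], "twist": [0, 0, 0], "hand": 4.6},
    {"offset": [0, 0, 0.1], "twist": [0, 0, 0], "hand": 5.4},
    {"offset": [0, 0, 0.1], "twist": [0, 0, 0], "hand": 6.2},
    {"offset": [0, 0, 0.1], "twist": [0, 0, 0], "hand": 7},
    {"offset": [0, 0, 0.1], "twist": [0, 0, 0], "hand": 8},
    {"offset": [0, 0, 0.1], "twist": [0, 0, 0], "hand": 8},
    {"offset": [0, 0, 0.1], "twist": [0, 0, 0], "hand": 8},
    {"offset": [0, 0, -2], "twist": [0, 0, 0], "hand": 8},
    {"offset": [0, 0, -6], "twist": [0, 0, 0], "hand": 8},
    {"offset": [0, 0, -10], "twist": [0, 0, 0], "hand": 8},
    {"offset": [0, 0, -13], "twist": [0, 0, 0], "hand": 8},
    {"offset": [0, 0, -13], "twist": [0, 0, 0], "hand": 8},
    {"offset": [0, 0, -13], "twist": [0, 0, 0], "hand": 8}
  ]
}}

```text
t: 22.43
ee_pos: [612.8, 8.4, 184.5]
ee_rot: [3.142, 0.005, -3.141]
contact_force: [-0.2, 0.9, -0.8]
grip_width: 80.0
grip_force: 0.0
```

```bash
python3 - <<'E'
from chk import *
print(env.read_state()["ee_pos"])
rim((612,8),22,75,110,("scene","top")); rim((612,8),28,50,69,("scene",)); rim((437.5,-60.5),16,30,120,("scene","top"))
E
```

```text
[612.75204078   8.38212526 184.45548727]
scene rim xy [611.6   7.7] z 2/50/97% [75.3 84.4 90.7] slope [-0.012 -0.006] 124
top rim xy [610.5   8.7] z 2/50/97% [75.4 88.  92.6] slope [-0.001  0.013] 67
scene rim xy [610.5   7.4] z 2/50/97% [51.3 61.7 68.3] slope [-0.015 -0.014] 155
scene rim xy [439.1 -60.4] z 2/50/97% [31.2 69.7 97.7] slope [-0.004 -0.089] 26Traceback (most recent call last):
  File "<stdin>", line 3, in <module>
  File "chk.py", line 6, in rim
    Q=W[g]; top=np.percentile(Q[:,2],97); T=Q[Q[:,2]>top-6]
                ~~~~~~~~~~~~~^^^^^^^^^^^
    return _quantile_unchecked(
        a, q, axis, out, overwrite_input, method, keepdims, weights)
    return _ureduce(a,
                    func=_quantile_ureduce_func,
    ...<5 lines>...
                    overwrite_input=overwrite_input,
                    method=method)
    r = func(a, **kwargs)
    result = _quantile(arr,
                       quantiles=q,
    ...<2 lines>...
                       out=out,
                       weights=wgt)
    slices_having_nans = np.isnan(arr[-1, ...])
                                  ~~~^^^^^^^^^
IndexError: index -1 is out of bounds for axis 0 with size 0
```

Request:
{"method": "jog_arm", "body": {
  "commands": [
    {"offset": [4, -1.6, 0], "twist": [0, 0, 0], "hand": 7},
    {"offset": [8, -3.2, 0], "twist": [0, 0, 0], "hand": 7},
    {"offset": [12, -4.8, 0], "twist": [0, 0, 0], "hand": 7},
    {"offset": [15.5, -6.2, 0], "twist": [0, 0, 0], "hand": 7},
    {"offset": [17.38, -6.88, 0], "twist": [0, 0, 0], "hand": 7},
    {"offset": [17.38, -6.88, 3], "twist": [0, 0, 0], "hand": 7},
    {"offset": [17.38, -6.88, 6], "twist": [0, 0, 0], "hand": 7},
    {"offset": [17.38, -6.88, 6], "twist": [0, 0, 0], "hand": 7},
    {"offset": [17.38, -6.88, 6], "twist": [0, 0, 0], "hand": 7},
    {"offset": [17.38, -6.88, 6], "twist": [0, 0, 0], "hand": 7}
  ]
}}

```text
t: 23.52
ee_pos: [438.7, -60.5, 122.9]
ee_rot: [-3.142, 0.001, -3.141]
contact_force: [-0.6, 0.2, 1.0]
grip_width: 70.2
grip_force: 0.0
```

```bash
python3 tips.py;  python3 - <<'E'
from chk import *
rim((438,-60.5),16,30,110,("scene",))
rim((612,8),22,75,110,("scene","top"))
E
```

```text
tcp [438.7 -60.5 122.9] 70.23330478471702
-1 0
[]
1 0
[]
scene rim xy [438.7 -61.4] z 2/50/97% [33.4 78.5 97.8] slope [ 0.011 -0.021] 70
scene rim xy [611.6   7.7] z 2/50/97% [75.2 84.6 90.9] slope [0.009 0.001] 124
top rim xy [610.1   8.9] z 2/50/97% [76.1 88.9 92. ] slope [0.011 0.001] 113
```

Aligned with the green narrowest pot. Down 62 mm to TCP ≈ 60.5, then grip.

Request:
{"method": "jog_arm", "body": {
  "commands": [
    {"offset": [0, -0.03, 2], "twist": [0, 0, 0], "hand": 7},
    {"offset": [0, -0.03, 4], "twist": [0, 0, 0], "hand": 7},
    {"offset": [0, -0.03, 5.5], "twist": [0, 0, 0], "hand": 7},
    {"offset": [0, -0.03, 6.2], "twist": [0, 0, 0], "hand": 6},
    {"offset": [0, -0.03, 6.2], "twist": [0, 0, 0], "hand": 5},
    {"offset": [0, -0.03, 6.2], "twist": [0, 0, 0], "hand": 4.2},
    {"offset": [0, -0.03, 6.2], "twist": [0, 0, 0], "hand": 3.6},
    {"offset": [0, -0.03, 6.2], "twist": [0, 0, 0], "hand": 3.2},
    {"offset": [0, -0.03, 6.2], "twist": [0, 0, 0], "hand": 2.6},
    {"offset": [0, -0.03, 6.2], "twist": [0, 0, 0], "hand": 2.6},
    {"offset": [0, -0.03, 6.2], "twist": [0, 0, 0], "hand": 2.6},
    {"offset": [0, -0.03, 6.2], "twist": [0, 0, 0], "hand": 2.6},
    {"offset": [0, -0.03, 6.2], "twist": [0, 0, 0], "hand": 2.6}
  ],
  "squeeze": 10
}}

```text
t: 24.8
ee_pos: [438.6, -60.8, 61.0]
ee_rot: [-3.142, 0.002, -3.142]
contact_force: [0.0, 0.3, 5.3]
grip_width: 31.5
grip_force: 10.0
```

```bash
python3 - <<'E'
from chk import *
print(env.read_state()["ee_pos"],env.read_state()["grip_force"])
rim((438,-60.5),16,30,110,("scene",))
E
```

```text
[438.59934247 -60.79985098  60.95526113] 10.00028827227652
scene rim xy [438.7 -61.5] z 2/50/97% [32.  80.6 97.6] slope [0.034 0.04 ] 80
```

Request:
{"method": "jog_arm", "body": {
  "commands": [
    {"offset": [0, 0, -0.5], "twist": [0, 0, 0], "hand": 2.6},
    {"offset": [0, 0, -2], "twist": [0, 0, 0], "hand": 2.6},
    {"offset": [0, 0, -5], "twist": [0, 0, 0], "hand": 2.6},
    {"offset": [0, 0, -8], "twist": [0, 0, 0], "hand": 2.6},
    {"offset": [0, 0, -11], "twist": [0, 0, 0], "hand": 2.6},
    {"offset": [0, 0, -14], "twist": [0, 0, 0], "hand": 2.6},
    {"offset": [-3, 1.2, -14], "twist": [0, 0, 0], "hand": 2.6},
    {"offset": [-6, 2.4, -14], "twist": [0, 0, 0], "hand": 2.6},
    {"offset": [-9, 3.6, -14], "twist": [0, 0, 0], "hand": 2.6},
    {"offset": [-12, 4.8, -14], "twist": [0, 0, 0], "hand": 2.6},
    {"offset": [-15, 6, -14], "twist": [0, 0, 0], "hand": 2.6},
    {"offset": [-17.29, 6.91, -14], "twist": [0, 0, 0], "hand": 2.6},
    {"offset": [-17.29, 6.91, -12], "twist": [0, 0, 0], "hand": 2.6},
    {"offset": [-17.29, 6.91, -10.5], "twist": [0, 0, 0], "hand": 2.6},
    {"offset": [-17.29, 6.91, -10.2], "twist": [0, 0, 0], "hand": 2.6},
    {"offset": [-17.29, 6.91, -10.2], "twist": [0, 0, 0], "hand": 2.6},
    {"offset": [-17.29, 6.91, -10.2], "twist": [0, 0, 0], "hand": 2.6},
    {"offset": [-17.29, 6.91, -10.2], "twist": [0, 0, 0], "hand": 2.6}
  ]
}}

```text
t: 26.35
ee_pos: [611.2, 8.2, 163.5]
ee_rot: [3.142, 0.002, 3.142]
contact_force: [-0.5, -0.7, -0.9]
grip_width: 31.7
grip_force: 10.0
```

```bash
python3 - <<'E'
from chk import *
print(env.read_state()["ee_pos"],env.read_state()["grip_force"])
for f in(lambda:rim((611,8),16,165,215,("scene",)),lambda:rim((611,8),16,165,215,("top",)),lambda:rim((611,8),15,125,150,("scene",)),lambda:rim((612,8),22,75,92,("scene",))):
    try:f()
    except Exception as e:print(e)
c=env.capture("scene");u,v=project(c,[[612,8,110]])[0].astype(int);k=4
cv2.imwrite("pics/p4.png",cv2.resize(c["frame"][v-75:v+75,u-65:u+65,::-1],None,fx=k,fy=k,interpolation=cv2.INTER_CUBIC))
E
```

```text
[611.20029348   8.20087839 163.54834374] 9.999947575852275
scene rim xy [611.3   7.8] z 2/50/97% [166.5 188.3 200.5] slope [0.036 0.028] 98
top rim xy [610.    8.2] z 2/50/97% [168.4 175.7 201.6] slope [ 0.657 -0.048] 5
scene rim xy [610.6   7.8] z 2/50/97% [125.2 136.8 148.3] slope [0.034 0.022] 33
scene rim xy [611.5   7.7] z 2/50/97% [75.3 84.5 90.9] slope [0.008 0.015] 85
```

View pics/p4.png

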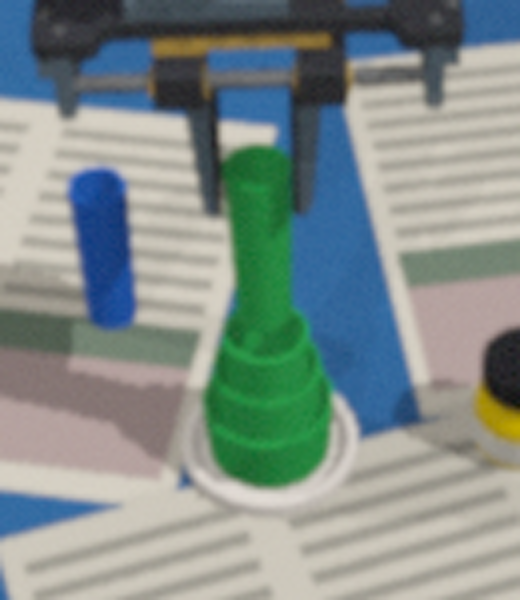

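The narrowest pot hangs upright and centred above the third (pot at (260,240), stack mouth at (265,330)). The blue look-alike is untouched. Lowering by 85 mm.

Request:
{"method": "jog_arm", "body": {
  "commands": [
    {"offset": [-0.02, 0, 1], "twist": [0, 0, 0], "hand": 2.6},
    {"offset": [-0.02, 0, 2], "twist": [0, 0, 0], "hand": 2.6},
    {"offset": [-0.02, 0, 3], "twist": [0, 0, 0], "hand": 2.6},
    {"offset": [-0.02, 0, 4], "twist": [0, 0, 0], "hand": 2.6},
    {"offset": [-0.02, 0, 5], "twist": [0, 0, 0], "hand": 2.6},
    {"offset": [-0.02, 0, 6], "twist": [0, 0, 0], "hand": 2.6},
    {"offset": [-0.02, 0, 7], "twist": [0, 0, 0], "hand": 2.6},
    {"offset": [-0.02, 0, 7.8], "twist": [0, 0, 0], "hand": 2.6},
    {"offset": [-0.02, 0, 8.3], "twist": [0, 0, 0], "hand": 2.6},
    {"offset": [-0.02, 0, 8.5], "twist": [0, 0, 0], "hand": 2.6},
    {"offset": [-0.02, 0, 8.5], "twist": [0, 0, 0], "hand": 2.6},
    {"offset": [-0.02, 0, 8.5], "twist": [0, 0, 0], "hand": 2.6}
  ]
}}

```text
t: 27.6
ee_pos: [611.3, 8.4, 77.5]
ee_rot: [3.142, 0.001, -3.141]
contact_force: [0.1, -0.9, -1.2]
grip_width: 31.9
grip_force: 10.0
```

```bash
python3 - <<'E'
from chk import *
print(env.read_state()["ee_pos"],env.read_state()["contact_force"])
rim((611,8),16,98,130,("scene",)); rim((611,8),22,75,93,("scene",))
E
```

```text
[611.2634282    8.36532229  77.45727927] [ 0.09164662 -0.88630655 -1.23810771]
scene rim xy [611.4   7.9] z 2/50/97% [ 98.7 107.4 115.2] slope [0.052 0.09 ] 94
scene rim xy [609.8   6.9] z 2/50/97% [75.5 86.2 92.5] slope [-0.054 -0.002] 85
```

Request:
{"method": "jog_arm", "body": {
  "commands": [
    {"offset": [0, 0, 0.1], "twist": [0, 0, 0], "hand": 2.6},
    {"offset": [0, 0, 0.1], "twist": [0, 0, 0], "hand": 2.6},
    {"offset": [0, 0, 0.1], "twist": [0, 0, 0], "hand": 3.4},
    {"offset": [0, 0, 0.1], "twist": [0, 0, 0], "hand": 4.2},
    {"offset": [0, 0, 0.1], "twist": [0, 0, 0], "hand": 5},
    {"offset": [0, 0, 0.1], "twist": [0, 0, 0], "hand": 6},
    {"offset": [0, 0, 0.1], "twist": [0, 0, 0], "hand": 7},
    {"offset": [0, 0, 0.1], "twist": [0, 0, 0], "hand": 7},
    {"offset": [0, 0, 0.1], "twist": [0, 0, 0], "hand": 7},
    {"offset": [0, 0, -2], "twist": [0, 0, 0], "hand": 7},
    {"offset": [0, 0, -6], "twist": [0, 0, 0], "hand": 7},
    {"offset": [0, 0, -10], "twist": [0, 0, 0], "hand": 7},
    {"offset": [0, 0, -12], "twist": [0, 0, 0], "hand": 7},
    {"offset": [0, 0, -12], "twist": [0, 0, 0], "hand": 7},
    {"offset": [0, 0, -12], "twist": [0, 0, 0], "hand": 7}
  ]
}}

```text
t: 28.95
ee_pos: [611.5, 8.4, 198.6]
ee_rot: [3.142, 0.003, -3.141]
contact_force: [1.0, -0.7, -1.5]
grip_width: 69.7
grip_force: 0.0
```

```bash
python3 - <<'E'
from chk import *
print(env.read_state()["ee_pos"])
rim((611,8),16,98,130,("scene",)); rim((611,8),22,75,93,("scene",)); rim((611,8),28,50,69,("scene",)); rim((611,8),34,25,44,("scene",))
c=env.capture("scene");u,v=project(c,[[612,8,80]])[0].astype(int);k=4
cv2.imwrite("pics/p5.png",cv2.resize(c["frame"][v-75:v+75,u-65:u+65,::-1],None,fx=k,fy=k,interpolation=cv2.INTER_CUBIC))
E
```

```text
[611.53751456   8.37190322 198.59380337]
scene rim xy [610.5   8. ] z 2/50/97% [ 98.9 108.1 114.8] slope [0.015 0.02 ] 91
scene rim xy [610.1   7. ] z 2/50/97% [75.7 86.2 92.6] slope [-0.026 -0.003] 108
scene rim xy [608.9   7.2] z 2/50/97% [50.9 61.2 67.8] slope [ 0.011 -0.012] 125
scene rim xy [609.    6.8] z 2/50/97% [25.6 36.9 43.5] slope [-0.018 -0.003] 129
```

View pics/p5.png

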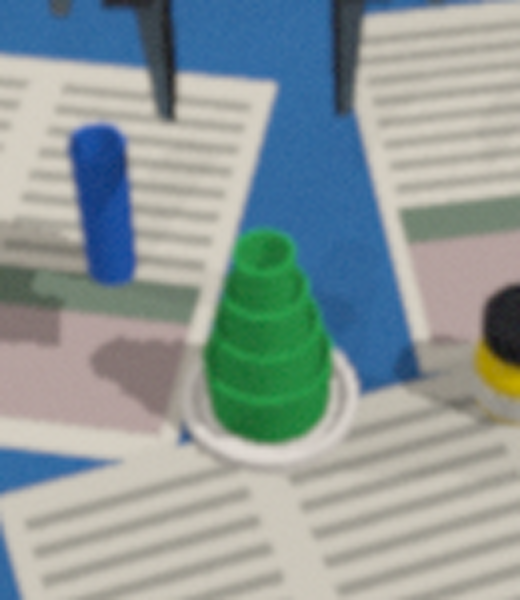

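All four pots are nested upright and centred in the round saucer (stack at (265,340), top rim z ≈ 114). The gripper is clear, so I'm handing in.

```bash
python3 -c "
from rig import env
print(env.close_job())"
```

```text
the job is handed in; nothing more can be done
None
```

The four green pots are nested upright, wide to narrow, in the round white saucer, with the gripper clear. I moved neither the jar, the bottle nor the blue look-alike, and handed the job in at about 29 s; the close call gave no verdict.

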